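Set the gold end mill in the collet chuck and tighten the nut

TASK

Take the gold-tipped end mill out of the blue tool block and push it, plain shank down, into the collet chuck on the grey tightening block, past the springs inside until the shank is fully home on the stop. Then turn the hexagon collet nut clockwise (seen from above) until the collet grips the shank firmly, about 0.3 N m on the nut, without ramming the mill or over-tightening the nut, and let go. Leave the other tools on the desk as they are.

Things in the scene. Friction and masses are not known exactly. Their poses are not given: they have to be found in the camera images.
- gold_mill_mid (a point): centre (half-way up) of the end mill to mount: upright round bar, 72 mm long, about 0.09 kg. Lower 56 mm: plain steel shank 12 mm in diameter, its end chamfered 1 mm; upper 16 mm: gold fluted cutter 10 mm in diameter. z runs along it from shank to cutter: shank's end at z = -36 mm, shank's top at +20, cutter's end at +36.
- bright_mill_1_mid (a point): centre of one of two end mills of the same size with a silver cutter, standing in the tool block; to be left there.
- bright_mill_2_mid (a point): centre of the other silver end mill; to be left there.
- tool_block: blue tool block, fixed, 50 (x) by 170 (y) by 40 mm high; origin at the centre of its underside. Three round holes, 14 mm wide and 28 mm deep, in a row along its y at -55, 0, +55 mm, with a mill in each (which one where changes). A mill's end stands 12 mm above the underside; 28 mm of shank and the 16 mm cutter show above the block.
- collet_stand: grey tightening block on a dark steel foot 92 (x) by 86 mm (y), fixed on the 4 mm perforated plate, holding a collet chuck upright; origin at the centre of the foot's underside, z up along the chuck's axis. Flange 46 mm wide up to z = 60 mm, then a neck 29 to 35 mm wide, then the nut from z = 76 to 98 mm.
- chuck_mouth (a point): centre of the nut's top face on the chuck's axis, 102 mm above the desk; z up. The bore opens here, 14 to 16 mm wide while the nut is slack. The stop lies 34 mm below: with the shank home, the mill's centre is 2 mm above this point and 38 mm of the mill stand out (22 mm of shank, then the cutter).
- nut_grip (a point): centre of the dark hexagon nut, on the axis half-way up; turns with it. 22 mm high, 32 mm across flats, 37 across corners; x is square to one flat, flats every 60 degrees. Clockwise from above tightens; it stays where left. It starts at an unknown slackness: the grip begins 0.85 to 1.9 rad on, no pose tells where. Slack drag 0.2 N m.
- collet: steel collet inside the nut, three parts closing on the shank as the nut turns; origin fixed on the axis 68 mm above the desk. Slack, the nut drags with 0.2 N m while turned slowly (a standing hand feels 0.12 to 0.2); once the collet meets the shank the moment climbs by about 0.4 N m per rad: 0.3 to 0.36 N m in all is right, under 0.28 too loose, over 0.44 over-tight.
- depth_stop: flat steel stop at the bottom of the bore, 68 mm above the desk (this origin is fixed, at the stand's origin). Three spring balls 5.5 mm above the stop hold a mill about 5 mm short of home; a push of about 5 N slides it past them, then the stop is solid: 8 to 12 N proves it home, over 30 N is ramming. The balls then keep it in place.
- caliper: digital caliper lying on the perforated plate, 70 by 210 by 16 mm; bystander. It lies under the laser head, a fixed box that overhangs the back of the desk from x = 0.54 m on, from 0.29 m above the desk upwards: keep arm and gripper clear of it.
- insert_box: small grey box of inserts, 68 by 100 by 26 mm; bystander.
- tape_measure: black and orange tape measure, 64 by 132 by 35 mm; bystander.
- clip_strip: yellow strip with green clips on it, 22 by 90 by 39 mm; bystander.
- capped_cutter_1: small cutter in a green moulded clip, 49 by 18 by 13 mm; bystander.
- capped_cutter_2: another small cutter in a green clip, 49 by 18 by 13 mm; bystander.

How it is judged:
By the outcome, as a careful person would: the job done as asked, in the order asked, and still so for the second after the job is handed in, with the robot touching nothing.
It also fails if it takes over 67 s, if anything falls off the work surface, if the arm or the gripper's body presses on something with over 40 N, if the wrist force passes 120 N, or if a joint passes its speed limit or range.

ROBOT

A 7-joint arm with a two-finger parallel gripper is mounted at the origin on a cart in front of the work surface, level with it; the furniture and walls round the work are solid. World frame = base frame: x ahead of the robot, y to its left, z up, the work surface at z = 0. Lengths are in mm, angles in rad, forces in N, time in s.
With the tool pointing down it reaches from about 350 to 900 mm from the base axis. Payload 7.2 kg.
Tool frame: the origin (TCP) lies midway between the tips of the shut fingers; the grasp point (between the pads) lies 19 mm behind it; z points along the fingers, y is the line along which they close (so a half turn about z gives the same grasp; the last joint's range is limited). The gripper opens to 85 mm and grips with 20 to 120 N. Pads are 22 mm wide; open, the fingers measure 114 mm over their backs; the gripper's body (76 mm by 85 mm) begins 54 mm behind the grasp point. The pads swing forward as they close: fully open they stand 13 mm farther back than shut.
Start: joints at [1.281, 0.411, -0.013, 1.596, 0.006, 1.134, -0.082], TCP at [137.479, -609.695, 231.297] pointing down, gripper open.
Joint ranges: [-2.95, 2.95], [-0.29, 1.99], [-1.47, 1.44], [0.14, 2.54], [-1.03, 4.17], [0.13, 1.85], [-2.86, 2.86]. Speed limits (rad/s): [2.39, 2.39, 3.01, 3.01, 3.14, 3.14, 3.14].

INTERFACE

Orientations are given as a 3x3 rotation matrix whose columns are the frame's x, y, z axes.
In Python, from plant import sensors, camera, finish_job gives the robot as it stands. The module is installed in compiled form; this text tells all that it offers.
- The arm moves only by the tool step_arm, never from a script. Its argument "increments" is text: rows parted by semicolons, each of 5 numbers parted by spaces: the shift along the tool's x, y, z in cm, then the turn about the tool's z in degrees, then the closure in counts, from 0 (fully open) to 255 (shut). A call has 1 to 20 rows; each row shifts and turns the commanded pose from where the row before left it, along the tool's axes as they then stand; what a row does not reach is not made up. A row lasts 1/8 s, in which the tool goes at most 62.5 mm and 10.7 degrees, less where a joint would pass 70% of its speed; a pose out of reach is approached as far as the arm can. A call is refused whole if a number of a shift passes 6.25 or a number of a turn 10.7, either way. A call with a gripper value outside its range is refused whole. The fingers move at their own pace and stop on an object; the grip force is fixed at half the most. Time passes only in rows, so rows that do not move let the fingers close. It gives the time, the measured TCP pose, the force, the opening and the grip force at its end, in the units of the state.
- sensors.read_state(): the state, without advancing time (a new reading comes with each control period).
- camera(name): name is "scene" or "top" or "wrist"; returns a dict with "color" (384x512x3 uint8, red, green, blue), "z_map" (384x512 float32, mm along the optical axis (not along the pixel's ray), 0 where there is no reading), "fx", "fy", "cx", "cy" (pixels), "k1" (the pictures are not rectified: a ray, as slopes to the right and down, at radius r is drawn at 1 + k1 r^2 times it, then the intrinsics apply), "rvec" (rotation vector, rad) and "tvec" (3), from world to camera coordinates, as OpenCV has them. Camera axes: x right, y down, z forward; pixel columns grow to the right and rows downward; lengths in mm; the calibration is good to about 2 mm. A picture is of the moment at which its call begins.
- finish_job(): hands the job in; it is judged then, once.
The state is a dict: "time": time; "joint_positions": joint angles; "joint_vel": joint speeds; "joint_efforts": joint torques, N m; "position": TCP position; "eef_rot": TCP orientation; "wrist_force": force on the tool from outside, world axes, zero at the start; "ft_torque": the same for the moment, N m; "gripper_width": finger opening in mm; "finger_force": force on a finger pad.
Only numpy, scipy, OpenCV 4.12 (cv2) and the standard library are available. Lean on these libraries where they do the work, as an engineer would, in place of code of your own. Each camera call takes 0.05 s, during which the arm holds its last target. There are 200 camera calls.

## Working session

There is one attempt and no reset: what is moved stays moved. The work goes in short steps, Python scripts to look and compute and a tool call to move; the robot and the scene stay as the last step left them, time stands still between calls to the robot, and variables do not carry over. Pictures are saved under pics/ and viewed, at most 10 in all, crops included, and the job is handed in when it is done.

Besides the shell and the picture viewer there is one more tool, called after "Emit:" in YAML: its name, and indented under it one key for each argument. step_arm: Moves the arm, as the interface text tells. Its arguments: {"type":"object","properties":{"increments":{"type":"string"}},"required":["increments"]}

```bash
mkdir -p pics; cat > h.py <<'E'
import numpy as np, cv2
from plant import sensors, camera, finish_job
def shot(n,f=None):
    c=camera(n)
    if f: cv2.imwrite('pics/'+f,c['color'][:,:,::-1])
    return c
def rays(c,uv):
    uv=np.atleast_2d(np.float64(uv)); d=np.c_[(uv[:,0]-c['cx'])/c['fx'],(uv[:,1]-c['cy'])/c['fy']]
    p=d.copy()
    for _ in range(30): p=d/(1+c['k1']*(p**2).sum(1,keepdims=True))
    R=cv2.Rodrigues(np.float64(c['rvec']))[0]; t=np.float64(c['tvec']).ravel()
    return -R.T@t,(R.T@np.c_[p,np.ones(len(p))].T).T
def onz(c,uv,z):
    o,d=rays(c,uv); return o+d*((z-o[2])/d[:,2])[:,None]
def cloud(c):
    z=c['z_map']; v,u=np.mgrid[:z.shape[0],:z.shape[1]]
    o,d=rays(c,np.c_[u.ravel(),v.ravel()]); P=o+d*z.reshape(-1,1); P[z.ravel()==0]=np.nan
    return P.reshape(z.shape+(3,))
def proj(c,X):
    R=cv2.Rodrigues(np.float64(c['rvec']))[0]; q=np.atleast_2d(X)@R.T+np.float64(c['tvec']).ravel()
    p=q[:,:2]/q[:,2:]; p=p*(1+c['k1']*(p**2).sum(1,keepdims=True))
    return p*[c['fx'],c['fy']]+[c['cx'],c['cy']]
E
python3 - <<'E'
from h import *
a=shot('scene','s1.png')['color'];b=shot('top','t1.png')['color'];
cv2.imwrite('pics/st.png',np.vstack([a,b])[:,:,::-1][:,:])
for n in('scene','top','wrist'):
    c=camera(n);print(n,rays(c,[[256,192]]),c['fx'],c['k1'])
s=sensors.read_state();print(s)
E
```

```text
scene (array([-398.79556287,  624.54686708,  550.64716835]), array([[ 0.80779001, -0.43941036, -0.39299986]])) 473.971515620585 -0.09905043097745501
top (array([ 303.27094293,  150.38793094, 1461.08593144]), array([[ 0.12066144,  0.01912075, -0.99251731]])) 462.71708353806275 -0.017319778586643426
wrist (array([ 205.73872279, -594.04213729,  373.97439675]), array([[-0.28339737, -0.04667003, -0.95805817]])) 289.3133263094338 -0.023671582614656392
{'time': 0.25, 'joint_positions': array([ 1.28082172,  0.41151344, -0.01271328,  1.59655446,  0.00559703,
        1.13428552, -0.08221504]), 'joint_vel': array([ 0.00106859, -0.00411451, -0.00239561, -0.00290877,  0.00145907,
        0.00131397,  0.00148236]), 'joint_efforts': array([ 4.20986298e-04, -6.00045848e+01,  6.80809580e-01, -2.99246478e+01,
        1.36599553e-02,  7.52294844e-03, -6.11338828e-05]), 'position': array([ 137.4128174 , -609.49611547,  230.89436397]), 'eef_rot': array([[ 9.75507095e-01,  2.19967877e-01, -2.03045449e-04],
       [ 2.19967966e-01, -9.75506847e-01,  6.96240114e-04],
       [-4.49217663e-05, -7.23850665e-04, -9.99999737e-01]]), 'wrist_force': array([0.63975952, 0.37558435, 0.84593363]), 'ft_torque': array([-0.01783323, -0.01687142,  0.01972831]), 'finger_force': 0.0, 'gripper_width': 85.75038534692686}
```

View pics/s1.png

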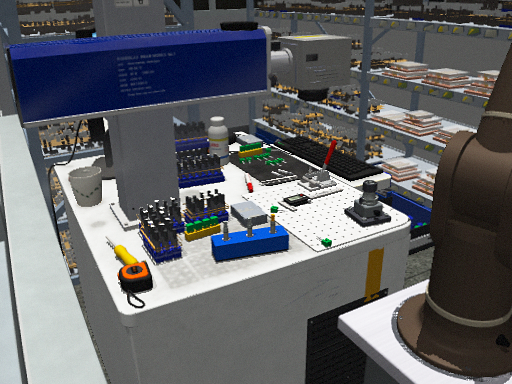

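View pics/t1.png

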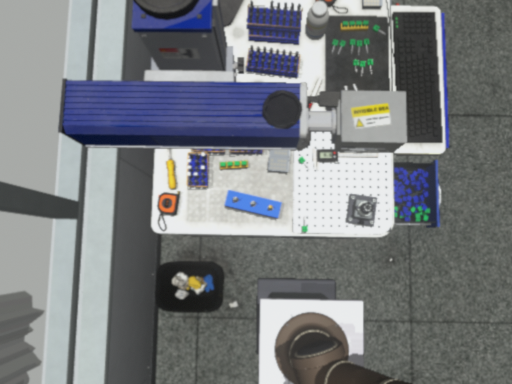

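The scene view shows the blue block at about (250,243) with the mills above it, and the chuck at (370,200). In the top view they are at (252,204) and (362,209). Next I'll measure them up close.

```bash
python3 - <<'E'
from h import *
s=shot('scene');t=shot('top')
A=cv2.resize(s['color'][195:265,205:295],None,fx=6,fy=6,interpolation=cv2.INTER_CUBIC)
B=cv2.resize(t['color'][185:230,215:290],(540,324),interpolation=cv2.INTER_CUBIC)
C=cv2.resize(t['color'][190:228,342:380],(250,250),interpolation=cv2.INTER_CUBIC)
D=cv2.resize(s['color'][170:235,340:395],(250,295),interpolation=cv2.INTER_CUBIC)
im=np.zeros((600,800,3),np.uint8);im[:300,:540]=cv2.resize(A,(540,300));im[300:600,:540]=B[:300];im[:250,545:795]=C;im[260:555,545:795]=D
cv2.imwrite('pics/z1.png',im[:,:,::-1])
P=cloud(t);hsv=cv2.cvtColor(t['color'],cv2.COLOR_RGB2HSV)
m=(cv2.inRange(hsv,(100,120,60),(125,255,255))>0)&(P[...,1]<1e4)
m[:185]=0;m[230:]=0;m[:,:215]=0;m[:,290:]=0
Q=P[m];print('blue z',np.nanpercentile(Q[:,2],[5,50,95]))
v,u=np.nonzero(m);W=onz(t,np.c_[u,v],40)[:,:2].astype(np.float32)
# top-only via depth
k=np.abs(Q[:,2]-40)<12; print(k.sum(),cv2.minAreaRect(W[k]))
H=P[185:230,215:290];k=(H[...,2]>60)&(H[...,2]<110)
n,l,st,ce=cv2.connectedComponentsWithStats(k.astype(np.uint8))
for i in range(1,n):print('mill',st[i],ce[i]+[215,185],np.median(H[l==i],0))
H=P[190:228,342:380]
for lo,hi in((85,125),(55,80)):
    k=(H[...,2]>lo)&(H[...,2]<hi);print(lo,k.sum(),np.mean(H[k],0),np.nanmin(H[k],0),np.nanmax(H[k],0))
P=cloud(s);H=P[195:265,205:295]
k=(H[...,2]>55)&(H[...,2]<110);n,l,st,ce=cv2.connectedComponentsWithStats(k.astype(np.uint8))
for i in range(1,n):
  if st[i,4]>5:print('smill',st[i],ce[i]+[205,195],np.median(H[l==i],0),np.median(s['color'][195:265,205:295][l==i],0))
H=P[170:235,340:395];k=(H[...,2]>80)&(H[...,2]<120);print('schuck',k.sum(),np.nanmedian(H[k],0),np.nanmax(H[k],0),np.nanmin(H[k],0))
E
```

```text
blue z [35.17775085 40.06686277 44.70384408]
752 ((439.13629150390625, 187.44158935546875), (165.8429718017578, 49.14786911010742), 77.67862701416016)
mill [18 12  4  4 14] [234.5 198.5] [450.73713565 241.43584222  83.3050165 ]
mill [36 16  4  4 12] [252.16666667 202.66666667] [438.35020001 188.25830963  82.41343909]
mill [53 20  4  4 12] [269.75       206.66666667] [426.95389804 134.26150163  81.05268301]
85 99 [ 428.59210916 -150.76848941   98.74371062] [ 412.00679781 -169.12801751   86.04963781] [ 444.75113099 -134.42884437  109.10435096]
55 101 [ 427.86818763 -144.11969145   65.23248566] [ 408.71393361 -177.76242263   55.08944938] [ 451.53199391 -123.82315111   78.0522159 ]
smill [  0   0  20  11 118] [213.81355932 198.31355932] [615.05070549 193.16611188  64.0531606 ] [30. 30. 31.]
smill [65 19  5 14 61] [272.06557377 220.52459016] [426.30973557 136.05071376  68.99758108] [103.  74.  59.]
smill [42 22  5 14 59] [248.76271186 223.91525424] [437.86421064 189.56966615  69.54464328] [68. 72. 69.]
smill [18 26  5 14 61] [224.78688525 227.59016393] [449.60194694 243.16569537  69.09880369] [72. 76. 74.]
schuck 169 [ 421.79066223 -147.02050106   96.24996256] [ 443.34698202 -134.22339721  105.74031156] [ 409.61687656 -170.73334584   81.21160424]
```

View pics/z1.png

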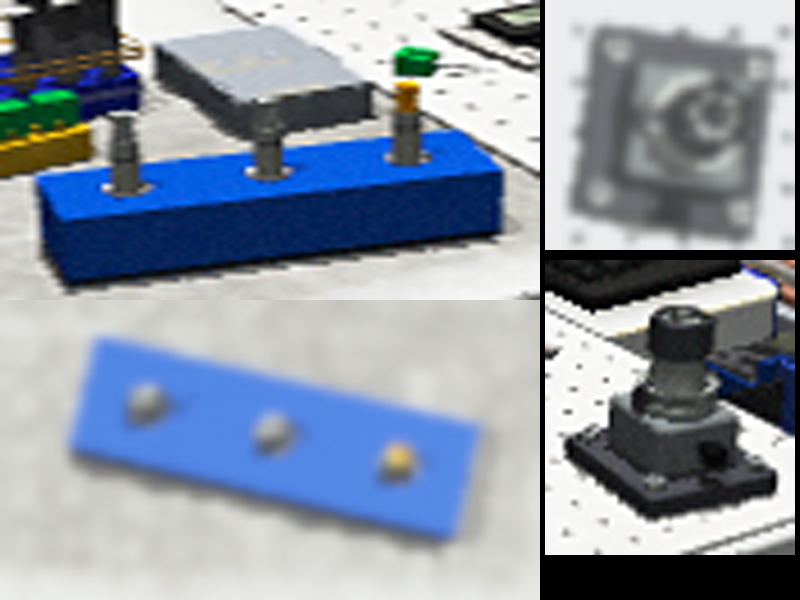

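Gold mill is at about (427,134.5), the right-hand hole in both views. The block's yaw is about -12.4°, and the chuck is at about (428.5,-151). I'll go over the chuck first.

Emit:
step_arm:
  increments: "3.85 -3.84 0 0 0;3.85 -3.84 0 0 0;3.85 -3.84 0 0 0;3.85 -3.84 0 0 0;3.85 -3.84 0 0 0;3.85 -3.84 0 0 0;3.85 -3.84 0 0 0;3.85 -3.84 0 0 0;3.85 -3.84 0 0 0;3.85 -3.84 0 0 0;0 0 0 -9.3 0;0 0 0 -9.3 0;0 0 0 -9.3 0;0 0 0 -9.3 0;0 0 0 -9.3 0;0 0 0 -9.3 0;0 0 0 -9.3 0;0 0 0 0 0;0 0 0 0 0"

```text
time: 2.72
position: [428.5, -150.5, 231.3]
eef_rot: [[0.215, 0.977, 0.0], [0.977, -0.215, -0.0], [-0.0, 0.0, -1.0]]
wrist_force: [0.9, -1.1, -0.4]
gripper_width: 85.2
finger_force: 0.0
```

```bash
python3 - <<'E'
from h import *
c=shot('wrist','w1.png');s=sensors.read_state()
print(s['time'],s['position'],s['joint_positions'],s['eef_rot'][:,0])
print(rays(c,[[256,192]])[0],proj(c,[[428.5,-151,102]]))
E
```

```text
2.775 [ 428.55839498 -150.44432123  231.34693459] [ 0.68898189  0.15563094 -0.50513806  1.96390272  0.08703719  1.04277549
 -0.07075623] [ 2.14136055e-01  9.76803841e-01 -7.49020091e-05]
[443.35033886 -81.76389566 374.54243095] [[260.90541428 181.26639815]]
```

View pics/w1.png

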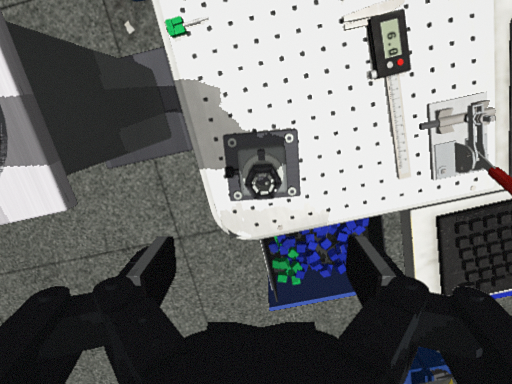

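The wrist view shows the nut at about (263,186), against a prediction of (261,181). I'll zoom in there and segment the nut.

```bash
python3 - <<'E'
from h import *
c=shot('wrist');I=c['color'];P=cloud(c)
k=((P[...,2]>92)&(P[...,2]<112)).astype(np.uint8);k[:150]=0;k[215:]=0;k[:,:230]=0;k[:,300:]=0
v,u=np.nonzero(k);print(len(v),np.nanmean(P[k>0],0),np.nanmedian(P[k>0],0))
W=onz(c,np.c_[u,v],102)[:,:2].astype(np.float32)
print('bbox ctr',(W.max(0)+W.min(0))/2,W.max(0)-W.min(0),cv2.minEnclosingCircle(W))
ctr=np.array(cv2.minEnclosingCircle(W)[0]);d=W-ctr
# support widths: hexagon orientation
a=np.arange(0,60,3);w=[min(np.ptp(d@[np.cos(np.radians(x+o)),np.sin(np.radians(x+o))]) for o in(0,)) for x in a]
f=lambda x:np.mean([np.ptp(d@[np.cos(np.radians(x+o)),np.sin(np.radians(x+o))]) for o in(0,60,120)])
print([(int(x),round(float(f(x)),1)) for x in a])
A=cv2.resize(I[150:215,230:300],None,fx=8,fy=8,interpolation=cv2.INTER_CUBIC)
o=cv2.resize(k[150:215,230:300],None,fx=8,fy=8,interpolation=cv2.INTER_NEAREST)
cs,_=cv2.findContours(o,cv2.RETR_EXTERNAL,cv2.CHAIN_APPROX_NONE);cv2.drawContours(A,cs,-1,(255,0,0),1)
cv2.imwrite('pics/w2.png',A[:,:,::-1])
E
```

```text
784 [ 430.0309816  -152.41079879  101.06193681] [ 430.39380107 -152.61422612  101.93974464]
bbox ctr [ 429.73578 -152.30031] [35.85025  35.448334] ((430.2534484863281, -152.20652770996094), 18.593971252441406)
[(0, 36.3), (3, 35.9), (6, 35.5), (9, 34.9), (12, 34.3), (15, 33.6), (18, 33.0), (21, 32.9), (24, 33.4), (27, 34.1), (30, 34.7), (33, 35.3), (36, 35.8), (39, 36.2), (42, 36.5), (45, 36.6), (48, 36.8), (51, 36.8), (54, 36.7), (57, 36.5)]
```

View pics/w2.png

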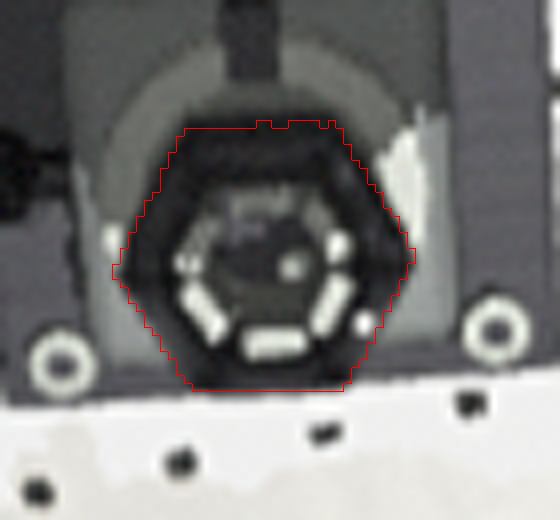

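Nut outline is clean: centre (430.0,-152.3), flat normals at 20° (mod 60). On to the mill.

Emit:
step_arm:
  increments: "4.63 -1.04 0 0 0;4.63 -1.04 0 0 0;4.63 -1.04 0 0 0;4.63 -1.04 0 0 0;4.63 -1.04 0 0 0;4.63 -1.04 0 0 0;0 0 0 0 0;0 0 0 0 0"

```text
time: 3.82
position: [426.2, 133.9, 231.1]
eef_rot: [[0.212, 0.977, -0.0], [0.977, -0.212, -0.001], [-0.001, -0.0, -1.0]]
wrist_force: [0.6, 0.0, 0.1]
gripper_width: 85.6
finger_force: 0.0
```

```bash
cat > m.py <<'E'
from h import *
c=shot('wrist','w3.png');I=c['color'];P=cloud(c);s=sensors.read_state()
print(s['position'],s['eef_rot'][:,0])
hsv=cv2.cvtColor(I,cv2.COLOR_RGB2HSV)
R=(P[...,2]>44)&(P[...,2]<100)&(np.hypot(P[...,0]-427,P[...,1]-134.5)<25)
print('mill pts',R.sum(),np.nanmedian(P[R],0))
for lo,hi in((44,52),(52,60),(60,68),(68,76),(76,82),(82,90)):
    k=R&(P[...,2]>lo)&(P[...,2]<hi)
    if k.sum():print(lo,k.sum(),np.mean(P[k],0))
k=R&(P[...,2]>80);v,u=np.nonzero(k);W=onz(c,np.c_[u,v],84)[:,:2].astype(np.float32)
print(cv2.minEnclosingCircle(W),u.mean(),v.mean())
b=(cv2.inRange(hsv,(100,120,50),(125,255,255))>0)&(abs(P[...,2]-40)<4)&(np.hypot(P[...,0]-438,P[...,1]-188)<110)
v,u=np.nonzero(b);print(cv2.minAreaRect(onz(c,np.c_[u,v],40)[:,:2].astype(np.float32)))
x,y=proj(c,[427,134.5,84])[0].astype(int);print(x,y)
cv2.imwrite('pics/w3z.png',cv2.resize(I[max(y-35,0):y+35,max(0,x-45):x+45],None,fx=7,fy=7,interpolation=cv2.INTER_CUBIC)[:,:,::-1])
E
python3 m.py
```

```text
[426.27851988 133.3075701  231.11327138] [ 2.12829340e-01  9.77089118e-01 -7.26357801e-04]
mill pts 149 [429.56634751 135.8248789   72.41363091]
44 14 [429.6901243  137.73374508  48.39158602]
52 10 [430.01109522 137.60268655  55.92237974]
60 23 [430.21043191 136.29828796  64.03708442]
68 33 [429.74097294 135.82000415  70.03069737]
76 13 [428.2288672  135.90559129  79.3735887 ]
82 56 [429.17333459 133.04235574  84.1345352 ]
((429.0311584472656, 133.35189819335938), 5.312424659729004) 263.75 176.31666666666666
((440.689453125, 185.96041870117188), (168.16958618164062, 49.988006591796875), 77.60516357421875)
261 175
```

View pics/w3z.png

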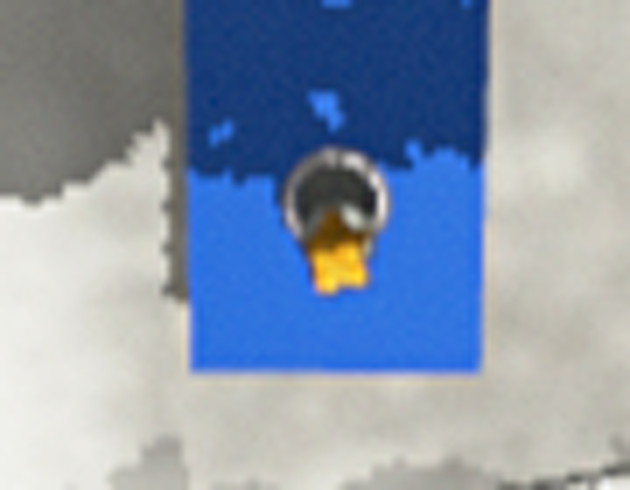

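The wrist view puts the gold mill at about (429,133), consistent with the block's rectangle. I'll descend and grip the shank's top.

Emit:
step_arm:
  increments: "0 0.27 4.5 0 0;0 0 4.5 0 0;0 0 4.5 0 0;0 0 3.0 0 0;0 0 1.76 0 0;0 0 0 0 0;0 0 0 0 0;0 0 0 0 150;0 0 0 0 255;0 0 0 0 255;0 0 0 0 255;0 0 0 0 255;0 0 0 0 255;0 0 0 0 255;0 0 0 0 255"

```text
time: 5.75
position: [429.1, 133.8, 48.9]
eef_rot: [[0.211, 0.977, 0.001], [0.977, -0.211, 0.0], [0.0, 0.001, -1.0]]
wrist_force: [-0.9, 0.2, 5.5]
gripper_width: 9.6
finger_force: 58.6
```

```bash
python3 - <<'E'
from h import *
c=shot('wrist','w4.png');s=sensors.read_state()
print(s['position'],s['eef_rot'],s['wrist_force'],s['gripper_width'],s['finger_force'])
print(proj(c,s['position']),proj(c,s['position']+[0,0,19]))
E
```

```text
[429.16170345 133.85041032  48.91327273] [[ 2.11162290e-01  9.77450859e-01  5.53349780e-04]
 [ 9.77451000e-01 -2.11162352e-01  5.53435516e-05]
 [ 1.70942243e-04  5.29185825e-04 -9.99999845e-01]] [-0.16777854 -0.33741325  6.12370877] 9.489349264062744 58.581504335888894
[[261.11927615 240.21392199]] [[261.21705315 257.8689905 ]]
```

View pics/w4.png

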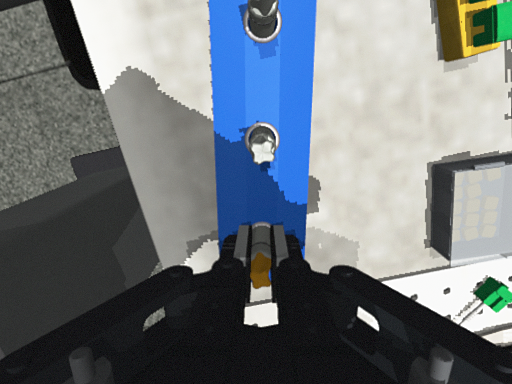

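Gripped at the shank/cutter shoulder (pixels 261,235–275). I'll lift straight up and check.

Emit:
step_arm:
  increments: "0 0 -1 0 255;0 0 -1.5 0 255;0 0 -2 0 255;0 0 -2.5 0 255;0 0 -2.5 0 255;0 0 -2.6 0 255;0 0 0 0 255;0 0 0 0 255"

```text
time: 6.8
position: [428.5, 133.4, 169.5]
eef_rot: [[0.211, 0.977, -0.0], [0.977, -0.211, -0.0], [-0.0, -0.0, -1.0]]
wrist_force: [-0.5, -0.6, -1.2]
gripper_width: 9.3
finger_force: 58.6
```

```bash
python3 - <<'E'
from h import *
c=shot('wrist');sc=shot('scene');s=sensors.read_state();p=s['position']
print(p,s['wrist_force'],s['gripper_width'],s['finger_force'])
X=[p+[0,0,d] for d in(-37,-18,0,17,35)]
print(proj(c,X));q=proj(sc,X);print(q)
x,y=q[1].astype(int)
A=cv2.resize(sc['color'][y-30:y+30,x-30:x+30],(400,400),interpolation=cv2.INTER_CUBIC)
B=cv2.resize(c['color'][150:310,180:340],(400,400),interpolation=cv2.INTER_CUBIC)
cv2.imwrite('pics/w5.png',np.hstack([A,B])[:,:,::-1])
print(x-30,y-30)
E
```

```text
[428.22579989 133.404391   168.977828  ] [-0.72271018  0.11562177 -1.05225051] 9.496785667293441 58.58631779134157
[[260.60648379 215.1303679 ]
 [260.61146123 226.57201913]
 [260.61724132 239.84511139]
 [260.62399888 255.34423978]
 [260.63308861 276.16072037]]
[[272.44591458 194.97575421]
 [272.41898535 187.04347597]
 [272.39224339 179.42244671]
 [272.36585236 172.12902101]
 [272.33666891 164.30428125]]
242 157
```

View pics/w5.png

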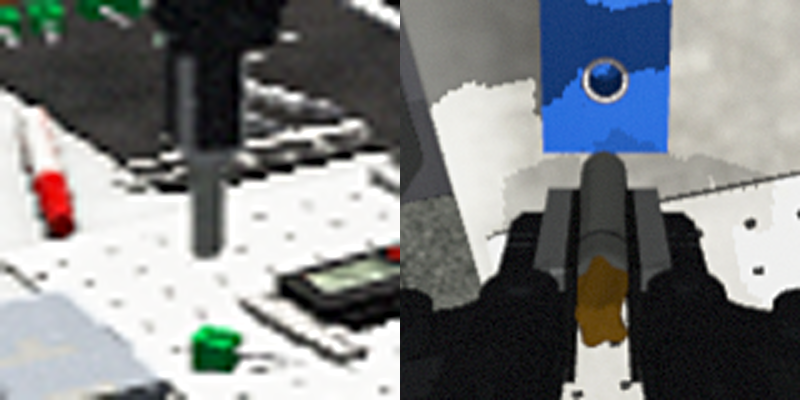

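The scene crop shows the shank upright, its end at (272.9,195.2) against a predicted (272.4,195.0). The wrist crop shows the end's near edge at about (261,211). Now I'll quantify the offset in tool axes.

```bash
python3 - <<'E'
from h import *
c=shot('wrist');s=sensors.read_state();p=s['position'];R=s['eef_rot']
g=cv2.cvtColor(c['color'],cv2.COLOR_RGB2GRAY).astype(int)
print('col261',list(zip(range(204,222),g[204:222,260:263].mean(1).astype(int))))
for v in(214,216,220,224):print(v,list(g[v,246:276]))
P=cloud(c);T=(P-p)@R
k=(T[...,2]>2)&(T[...,2]<36)&(abs(T[...,1])<12)&(abs(T[...,0])<20)
for lo,hi in((2,12),(12,22),(22,30),(30,36)):
    q=T[k&(T[...,2]>lo)&(T[...,2]<hi)];print(lo,len(q),q.mean(0),np.percentile(q,[2,98],axis=0)[:,:2].tolist())
for r in(208,209,210,211,212,213):print(r,(onz(c,[261,r],p[2]-36)-p)@R)
E
```

```text
col261 [(204, np.int64(101)), (205, np.int64(95)), (206, np.int64(92)), (207, np.int64(88)), (208, np.int64(89)), (209, np.int64(87)), (210, np.int64(79)), (211, np.int64(64)), (212, np.int64(61)), (213, np.int64(63)), (214, np.int64(64)), (215, np.int64(62)), (216, np.int64(65)), (217, np.int64(64)), (218, np.int64(63)), (219, np.int64(63)), (220, np.int64(65)), (221, np.int64(62))]
214 [np.int64(167), np.int64(167), np.int64(164), np.int64(166), np.int64(161), np.int64(164), np.int64(181), np.int64(158), np.int64(102), np.int64(60), np.int64(56), np.int64(61), np.int64(64), np.int64(65), np.int64(65), np.int64(66), np.int64(63), np.int64(62), np.int64(64), np.int64(60), np.int64(59), np.int64(57), np.int64(84), np.int64(134), np.int64(163), np.int64(165), np.int64(164), np.int64(165), np.int64(167), np.int64(162)]
216 [np.int64(165), np.int64(165), np.int64(166), np.int64(164), np.int64(163), np.int64(167), np.int64(155), np.int64(97), np.int64(55), np.int64(57), np.int64(61), np.int64(63), np.int64(63), np.int64(62), np.int64(68), np.int64(65), np.int64(62), np.int64(64), np.int64
[... 1184 characters left out ...]
3 -0.23817033 16.8463893 ] [[1.7679845019463025, -5.382399377026237], [4.9772045983204185, 4.75904320421524]]
22 82 [ 3.47044078  0.15538143 25.69209253] [[-0.27964191661038657, -5.623970481322386], [5.06083952104559, 5.615297395175968]]
30 56 [ 3.28914688 -0.08816015 32.53735435] [[-0.9627947070668859, -5.764835003284693], [4.92284468389143, 5.847230021919682]]
208 [[ 5.47785344e+00 -1.43009902e-02  3.59968658e+01]]
209 [[ 4.77945926e+00 -1.43432641e-02  3.59972741e+01]]
210 [[ 4.07961481e+00 -1.43854984e-02  3.59976833e+01]]
211 [[ 3.37831436e+00 -1.44276932e-02  3.59980932e+01]]
212 [[ 2.67555217e+00 -1.44698483e-02  3.59985041e+01]]
213 [[ 1.97132246e+00 -1.45119636e-02  3.59989158e+01]]
```

The mill sits at about (-0.8, 0) mm in tool x,y and is vertical, so the TCP target over the chuck is about (430.3,-151.5).

Emit:
step_arm:
  increments: "-3.5 0.78 0 0 255;-4.8 1.08 0 0 255;-4.8 1.08 0 0 255;-4.8 1.08 0 0 255;-4.8 1.08 0 0 255;-3.1 0.68 0 0 255;-2.0 0.43 0 0 255;0 0 0 0 255;0 0 0 0 255;0 0 0 0 255"

```text
time: 8.2
position: [430.9, -149.9, 169.6]
eef_rot: [[0.209, 0.978, -0.0], [0.978, -0.209, 0.0], [0.0, -0.0, -1.0]]
wrist_force: [-0.5, 0.6, -0.4]
gripper_width: 9.1
finger_force: 58.6
```

```bash
python3 - <<'E'
from h import *
L=[];F=[]
for i in range(6):
    c=shot('wrist');s=sensors.read_state();L.append(s['position']);F.append(np.r_[s['wrist_force'],s['ft_torque']])
p=np.mean(L,0);R=s['eef_rot'];print(p,np.std(L,0),R[:,0],np.mean(F,0))
P=cloud(c)
k=((P[...,2]>92)&(P[...,2]<112)&(np.hypot(P[...,0]-430,P[...,1]+152)<26)).astype(np.uint8)
v,u=np.nonzero(k);W=onz(c,np.c_[u,v],102)[:,:2].astype(np.float32)
print(len(v),(W.max(0)+W.min(0))/2,np.ptp(W,axis=0),cv2.minEnclosingCircle(W))
T=(P-p)@R
k=(T[...,2]>2)&(T[...,2]<38)&(abs(T[...,1])<12)&(abs(T[...,0])<20);q=T[k];print(np.percentile(q[:,0],98),np.percentile(q[:,1],[2,98]))
print('tool delta to 430.3,-151.5:',np.array([430.3-p[0],-151.5-p[1],0])@R)
cv2.imwrite('pics/w6.png',cv2.resize(c['color'][130:270,190:330],(560,560),interpolation=cv2.INTER_CUBIC)[:,:,::-1])
E
```

```text
[ 430.95743986 -150.48115495  169.71524302] [0.01727042 0.27029734 0.03406511] [ 2.10692218e-01  9.77552446e-01 -6.25224526e-05] [-0.1927656   0.14559691 -0.82366831  0.01049734 -0.01101747  0.00189661]
1070 [ 429.9159  -151.91037] [35.4545  35.61438] ((429.79248046875, -151.8651123046875), 19.028120040893555)
4.923058014398114 [-5.30580979  5.21887017]
tool delta to 430.3,-151.5: [-1.13449194e+00 -4.28019222e-01  1.59009736e-05]
```

View pics/w6.png

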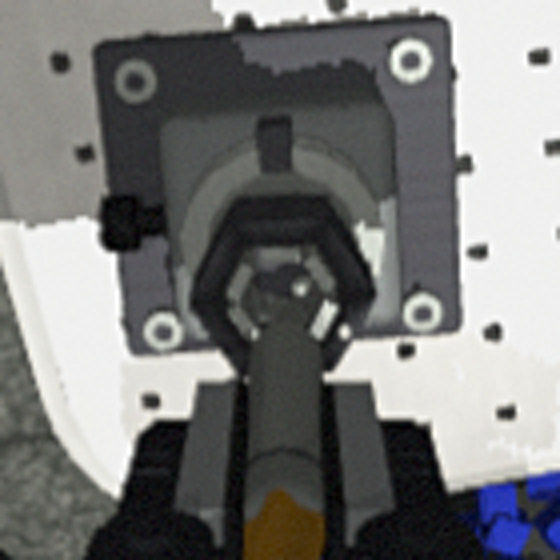

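In the view the mill (about 285,350 in the crop) is just off the bore (285,285), and the nut centre refines to (429.9,-152.0). I'll correct the position and start down gently.

Emit:
step_arm:
  increments: "-0.09 -0.06 1.0 0 255;0 0 1.0 0 255;0 0 0.5 0 255;0 0 0.2 0 255;0 0 0.2 0 255;0 0 0.2 0 255;0 0 0.2 0 255;0 0 0.2 0 255;0 0 0.2 0 255;0 0 0 0 255"

```text
time: 9.75
position: [430.0, -151.8, 132.5]
eef_rot: [[0.211, 0.977, -0.0], [0.977, -0.211, 0.0], [0.0, -0.0, -1.0]]
wrist_force: [0.2, 0.7, -0.9]
gripper_width: 9.5
finger_force: 58.6
```

Emit:
step_arm:
  increments: "0 0 0.3 0 255;0 0 0.3 0 255;0 0 0.3 0 255;0 0 0.3 0 255;0 0 0.3 0 255;0 0 0.3 0 255;0 0 0 0 255"

```text
time: 10.62
position: [429.9, -151.8, 114.4]
eef_rot: [[0.211, 0.977, -0.0], [0.977, -0.211, 0.0], [0.0, -0.0, -1.0]]
wrist_force: [-1.2, -0.7, -1.1]
gripper_width: 9.5
finger_force: 58.6
```

Free so far. Now the springs, in small steps.

Emit:
step_arm:
  increments: "0 0 0.15 0 255;0 0 0.15 0 255;0 0 0.1 0 255;0 0 0.1 0 255;0 0 0 0 255"

```text
time: 11.25
position: [430.1, -152.0, 109.7]
eef_rot: [[0.211, 0.977, -0.0], [0.977, -0.211, -0.0], [-0.0, 0.0, -1.0]]
wrist_force: [0.5, -0.8, -0.9]
gripper_width: 9.4
finger_force: 58.6
```

Emit:
step_arm:
  increments: "0 0 0.1 0 255;0 0 0.1 0 255;0 0 0 0 255"

```text
time: 11.62
position: [430.1, -151.9, 107.6]
eef_rot: [[0.211, 0.977, 0.0], [0.977, -0.211, -0.0], [0.0, 0.0, -1.0]]
wrist_force: [0.9, 0.3, -1.3]
gripper_width: 9.4
finger_force: 58.7
```

Emit:
step_arm:
  increments: "0 0 0.1 0 255;0 0 0 0 255"

```text
time: 11.88
position: [430.1, -151.9, 106.5]
eef_rot: [[0.211, 0.977, -0.0], [0.977, -0.211, 0.0], [0.0, -0.0, -1.0]]
wrist_force: [0.4, -1.4, -1.5]
gripper_width: 9.6
finger_force: 58.7
```

Emit:
step_arm:
  increments: "0 0 0.1 0 255;0 0 0 0 255"

```text
time: 12.12
position: [430.1, -151.9, 105.6]
eef_rot: [[0.211, 0.977, 0.0], [0.977, -0.211, 0.0], [0.0, 0.0, -1.0]]
wrist_force: [0.1, -1.9, -0.9]
gripper_width: 9.5
finger_force: 58.7
```

Emit:
step_arm:
  increments: "0 0 0.05 0 255;0 0 0 0 255"

```text
time: 12.38
position: [430.1, -151.9, 105.2]
eef_rot: [[0.211, 0.977, 0.0], [0.977, -0.211, -0.0], [-0.0, 0.0, -1.0]]
wrist_force: [0.8, -1.1, -0.5]
gripper_width: 9.2
finger_force: 58.7
```

Emit:
step_arm:
  increments: "0 0 0.05 0 255;0 0 0 0 255"

```text
time: 12.62
position: [430.2, -151.9, 104.9]
eef_rot: [[0.211, 0.977, 0.0], [0.977, -0.211, -0.0], [-0.0, 0.0, -1.0]]
wrist_force: [-1.6, -0.4, 4.6]
gripper_width: 8.9
finger_force: 59.2
```

```bash
python3 - <<'E'
from h import *
c=shot('wrist');s=sensors.read_state();print(s['position'],s['wrist_force'])
for I in(cv2.imread('pics/w4.png')[:,:,::-1],c['color']):
    h=cv2.cvtColor(np.ascontiguousarray(I),cv2.COLOR_RGB2HSV)
    m=cv2.inRange(h,(10,150,60),(32,255,255));m[:235]=0;m[300:]=0;m[:,:245]=0;m[:,280:]=0
    v,u=np.nonzero(m);print(len(v),np.percentile(v,[2,98]),np.percentile(u,[2,98]))
R=s['eef_rot'];P=cloud(c);T=(P-s['position'])@R
k=(np.abs(T[...,1])<5)&(np.abs(T[...,0])<12)&(T[...,2]>-45)
for lo in(-40,-36,-32,-28,-24,-20,-16,-12,-8,-4,0,4):
    q=T[k&(T[...,2]>lo)&(T[...,2]<=lo+4)];print(lo,len(q),q[:,0].mean() if len(q) else '')
E
```

```text
[ 430.20056099 -151.90913539  104.93113152] [-1.73811253 -0.99976512  5.30515574]
553 [255.   285.96] [251. 269.]
546 [254.9 285. ] [251. 269.]
-40 121 0.8642276965231748
-36 333 0.13821045016396225
-32 120 1.222303612087208
-28 101 3.7851150831401843
-24 104 2.908406282461498
-20 151 2.933207266831246
-16 93 3.8660074670569107
-12 71 5.322925819933203
-8 60 4.419465395980336
-4 56 3.965091318837968
0 194 7.894900425637789
4 61 4.597860947750644
```

The mill hasn't slipped in the fingers, and its top is at 140 mm, which is the home height. A bit more push to prove it.

Emit:
step_arm:
  increments: "0 0 0.03 0 255;0 0 0 0 255"

```text
time: 12.92
position: [430.3, -152.0, 104.9]
eef_rot: [[0.211, 0.977, 0.0], [0.977, -0.211, -0.0], [-0.0, 0.001, -1.0]]
wrist_force: [-2.2, 0.1, 8.5]
gripper_width: 9.5
finger_force: 59.6
```

Emit:
step_arm:
  increments: "0 0 0.03 0 255;0 0 0 0 255"

```text
time: 13.18
position: [430.5, -152.0, 104.9]
eef_rot: [[0.211, 0.977, 0.001], [0.977, -0.211, -0.001], [-0.001, 0.001, -1.0]]
wrist_force: [-3.3, 0.4, 11.7]
gripper_width: 9.4
finger_force: 60.0
```

Solid at 104.9 with 11.7 N, so it's home. I'll release, turn to the flats (tool y to 20°) and recentre.

Emit:
step_arm:
  increments: "0 0 -0.06 0 255;0 0 0 0 0;0 0 0 0 0;0 0 0 0 0;0 0 0 0 0;0 0 0 0 0;0 0 0 0 0;-0.08 0 0 -8 0;0 0 0 -8 0;0 0 0 -8 0;0 0 0 -8 0;0 0 0 0 0;0 0 0 0 0"

```text
time: 14.8
position: [429.9, -152.7, 104.7]
eef_rot: [[-0.336, 0.942, 0.0], [0.942, 0.336, 0.0], [0.0, 0.0, -1.0]]
wrist_force: [0.1, -0.2, -0.1]
gripper_width: 85.4
finger_force: 0.0
```

```bash
python3 - <<'E'
from h import *
L=[];F=[]
for i in range(5):
    c=shot('wrist');s=sensors.read_state();L.append(s['position']);F.append(np.r_[s['wrist_force'],s['ft_torque']])
p=np.mean(L,0);R=s['eef_rot'];print(p,R[:,:2],np.mean(F,0),np.std(F,0),s['joint_positions'],s['gripper_width'])
P=cloud(c)
k=((P[...,2]>92)&(P[...,2]<108)&(np.hypot(P[...,0]-430,P[...,1]+152)<26));v,u=np.nonzero(k)
W=onz(c,np.c_[u,v],102)[:,:2].astype(np.float32)
print(len(v),(W.max(0)+W.min(0))/2,np.ptp(W,axis=0),cv2.minEnclosingCircle(W))
k=((P[...,2]>110)&(P[...,2]<160)&(np.hypot(P[...,0]-430,P[...,1]+152)<14))
for lo in(110,118,124,130,136,140):
    q=P[k&(P[...,2]>lo)&(P[...,2]<lo+6)];print(lo,len(q),q.mean(0) if len(q) else '')
print('top z pct',np.percentile(P[k][:,2],[90,98,100]))
cv2.imwrite('pics/w7.png',cv2.resize(c['color'][130:330,160:360],(600,600),interpolation=cv2.INTER_CUBIC)[:,:,::-1])
E
```

```text
[ 429.94557895 -152.63433869  104.71555096] [[-3.38230245e-01  9.41063386e-01]
 [ 9.41063373e-01  3.38230252e-01]
 [-1.71685426e-04  1.42370667e-05]] [-0.19969803 -0.30194247 -0.16637912 -0.00331111 -0.01278813 -0.03873849] [0.3243856  0.51088464 0.60665829 0.0152118  0.02652619 0.03632405] [ 0.79236735  0.37216296 -0.66798423  2.09112403  0.32619519  0.78006578
  0.26762365] 85.27755296619848
2195 [ 429.18918 -151.26266] [36.166565 36.31212 ] ((428.8651123046875, -151.3354949951172), 19.008764266967773)
110 103 [ 427.44863759 -148.81089154  112.8766254 ]
118 156 [ 427.77686731 -149.14909522  121.30174742]
124 229 [ 428.10664828 -150.23421998  126.16987687]
130 147 [ 427.74378804 -150.53458176  133.09579446]
136 383 [ 428.45369431 -152.1941888   139.91328986]
140 240 [ 428.69327061 -152.75002008  140.72553369]
top z pct [140.72557711 141.33771401 142.0014297 ]
```

View pics/w7.png

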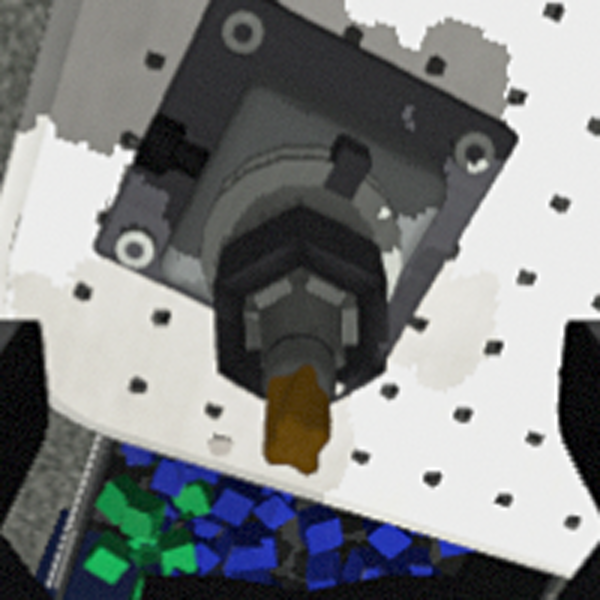

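The view shows flats square to the fingers, the mill home (top at 140.5 mm) and the nut centred between the pads. Next, descend and grip the nut.

Emit:
step_arm:
  increments: "0 -0.05 0.8 0 0;0 0 1 0 0;0 0 0.9 0 0;0 0 0.55 0 0;0 0 0 0 0;0 0 0 0 120;0 0 0 0 200;0 0 0 0 255;0 0 0 0 255;0 0 0 0 255;0 0 0 0 255;0 0 0 0 255"

```text
time: 16.55
position: [429.7, -152.9, 72.6]
eef_rot: [[-0.339, 0.941, 0.001], [0.941, 0.339, -0.0], [-0.001, 0.0, -1.0]]
wrist_force: [-0.9, -0.2, 5.6]
gripper_width: 31.1
finger_force: 60.1
```

```bash
cat > r.py <<'E'
from h import *
L=[]
for i in range(6):
    camera('wrist');s=sensors.read_state();L.append(np.r_[s['wrist_force'],s['ft_torque'],s['position']])
R=s['eef_rot'];print(np.round(np.mean(L,0),3),'sd',np.std(L,0)[5].round(3),'yaw y',np.degrees(np.arctan2(R[1,1],R[0,1])).round(2),'j',s['joint_positions'].round(2),s['gripper_width'].round(1),s['finger_force'].round(1),s['time'])
E
python3 r.py
```

```text
Traceback (most recent call last):
  File "r.py", line 5, in <module>
    R=s['eef_rot'];print(np.round(np.mean(L,0),3),'sd',np.std(L,0)[5].round(3),'yaw y',np.degrees(np.arctan2(R[1,1],R[0,1])).round(2),'j',s['joint_positions'].round(2),s['gripper_width'].round(1),s['finger_force'].round(1),s['time'])
                                                                                                                                                                        ^^^^^^^^^^^^^^^^^^^^^^^^
AttributeError: 'float' object has no attribute 'round'
```

Emit:
step_arm:
  increments: "0 0 0 3 255;0 0 0 4 255;0 0 0 4 255;0 0 0 4 255;0 0 0 4 255;0 0 0 4 255;0 0 0 4 255;0 0 0 3 255"

```text
time: 17.85
position: [430.1, -152.8, 72.6]
eef_rot: [[0.178, 0.984, 0.001], [0.984, -0.178, -0.0], [-0.0, 0.001, -1.0]]
wrist_force: [0.4, -0.6, 3.0]
gripper_width: 31.2
finger_force: 60.1
```

```bash
sed -i "s/s\['gripper_width'\].round(1),s\['finger_force'\].round(1)/s['gripper_width'],s['finger_force']/" r.py; python3 r.py
```

```text
[ 9.16000e-01  7.70000e-01  5.25400e+00  5.40000e-02 -8.40000e-02
 -9.70000e-02  4.30119e+02 -1.52846e+02  7.25670e+01] sd 0.086 yaw y -10.15 j [ 0.66  0.4  -0.51  2.12  0.3   0.69 -0.23] 30.785082574146482 60.24584452388808 18.15
```

Emit:
step_arm:
  increments: "0 0 0 2 255;0 0 0 2 255;0 0 0 2 255;0 0 0 2 255;0 0 0 2 255;0 0 0 2 255"

```text
time: 18.9
position: [430.3, -152.9, 72.6]
eef_rot: [[0.377, 0.926, 0.002], [0.926, -0.377, -0.0], [0.0, 0.002, -1.0]]
wrist_force: [0.8, -0.4, 5.1]
gripper_width: 31.0
finger_force: 60.3
```

```bash
cat > r.py <<'E'
from h import *
import sys
L=[];E=[]
for i in range(int(sys.argv[1])+1):
    if i: camera('wrist')
    s=sensors.read_state();L.append(s['ft_torque'][2]);E.append(s['joint_efforts'][6])
R=s['eef_rot'];print('tz',np.round(L,3),np.mean(L[1:]).round(3),'e7',np.round(E,3),'yaw y',np.degrees(np.arctan2(R[1,1],R[0,1])).round(2),'F',s['wrist_force'].round(1),'j',s['joint_positions'].round(2),s['time'])
E
python3 r.py 5
```

```text
tz [ 0.184  0.2    0.057 -0.004 -0.012  0.001] 0.048 e7 [ 0.164  0.04  -0.391 -0.124 -0.031 -0.012] yaw y -22.1 F [2.2 0.8 5.4] j [ 0.62  0.39 -0.46  2.13  0.27  0.68 -0.41] 19.15
```

Moving drag is about 0.19 N m, as told for a slack nut. About 42° have been turned and the grip can't begin before 49°, so I'll go on in steps, reading the moment as it moves.

Emit:
step_arm:
  increments: "0 0 0 2 255;0 0 0 2 255;0 0 0 2 255;0 0 0 2 255;0 0 0 2 255"

```text
time: 19.77
position: [430.4, -152.9, 72.6]
eef_rot: [[0.532, 0.847, 0.002], [0.847, -0.532, -0.0], [0.001, 0.002, -1.0]]
wrist_force: [2.1, -0.3, 4.6]
gripper_width: 31.1
finger_force: 60.3
```

```bash
python3 r.py 1
```

```text
tz [0.248 0.224] 0.224 e7 [0.176 0.034] yaw y -32.24 F [2.3 0.2 5.2] j [ 0.58  0.38 -0.42  2.13  0.24  0.67 -0.56] 19.825
```

Emit:
step_arm:
  increments: "0 0 0 2 255;0 0 0 2 255;0 0 0 2 255;0 0 0 2 255"

```text
time: 20.32
position: [430.5, -153.0, 72.6]
eef_rot: [[0.645, 0.764, 0.002], [0.764, -0.645, -0.0], [0.001, 0.002, -1.0]]
wrist_force: [3.5, -0.6, 5.1]
gripper_width: 31.2
finger_force: 60.1
```

```bash
python3 r.py 1
```

```text
tz [0.212 0.161] 0.161 e7 [0.137 0.079] yaw y -40.28 F [3.7 0.7 5.1] j [ 0.55  0.38 -0.38  2.13  0.22  0.67 -0.68] 20.375
```

Emit:
step_arm:
  increments: "0 0 0 2 255;0 0 0 2 255;0 0 0 2 255;0 0 0 2 255"

```text
time: 20.88
position: [430.5, -153.1, 72.5]
eef_rot: [[0.745, 0.667, 0.002], [0.667, -0.745, -0.0], [0.001, 0.002, -1.0]]
wrist_force: [4.8, -1.0, 5.3]
gripper_width: 30.9
finger_force: 60.3
```

```bash
python3 r.py 4
```

```text
tz [ 0.248  0.106  0.064 -0.007 -0.053] 0.028 e7 [ 0.159  0.092 -0.377 -0.108 -0.013] yaw y -48.14 F [ 5.4 -0.3  6.6] j [ 0.53  0.37 -0.35  2.13  0.2   0.67 -0.8 ] 21.075
```

Emit:
step_arm:
  increments: "0 0 0 2 255;0 0 0 2 255;0 0 0 2 255"

```text
time: 21.45
position: [430.5, -153.1, 72.6]
eef_rot: [[0.811, 0.585, 0.002], [0.585, -0.811, -0.001], [0.001, 0.002, -1.0]]
wrist_force: [5.6, -1.9, 4.2]
gripper_width: 31.1
finger_force: 60.3
```

```bash
python3 r.py 1
```

```text
tz [0.237 0.133] 0.133 e7 [0.216 0.044] yaw y -54.29 F [ 5.3 -1.7  5.5] j [ 0.51  0.37 -0.32  2.13  0.19  0.66 -0.89] 21.5
```

Emit:
step_arm:
  increments: "0 0 0 2 255;0 0 0 2 255"

```text
time: 21.75
position: [430.6, -153.2, 72.5]
eef_rot: [[0.85, 0.527, 0.002], [0.527, -0.85, -0.001], [0.002, 0.002, -1.0]]
wrist_force: [4.2, -1.4, 3.7]
gripper_width: 31.0
finger_force: 60.3
```

```bash
python3 r.py 1
```

```text
tz [0.224 0.13 ] 0.13 e7 [0.193 0.023] yaw y -58.3 F [ 5.6 -1.5  4.9] j [ 0.49  0.37 -0.31  2.13  0.18  0.66 -0.95] 21.8
```

Emit:
step_arm:
  increments: "0 0 0 2 255;0 0 0 2 255"

```text
time: 22.05
position: [430.6, -153.2, 72.6]
eef_rot: [[0.885, 0.466, 0.002], [0.466, -0.885, -0.001], [0.002, 0.002, -1.0]]
wrist_force: [5.0, -2.1, 4.7]
gripper_width: 30.9
finger_force: 60.2
```

```bash
python3 r.py 1
```

```text
tz [0.267 0.179] 0.179 e7 [ 0.167 -0.005] yaw y -62.29 F [ 5.1 -1.7  4.1] j [ 0.48  0.37 -0.29  2.13  0.17  0.66 -1.02] 22.1
```

Emit:
step_arm:
  increments: "0 0 0 2 255;0 0 0 2 255"

```text
time: 22.35
position: [430.6, -153.3, 72.5]
eef_rot: [[0.915, 0.404, 0.002], [0.404, -0.915, -0.001], [0.002, 0.002, -1.0]]
wrist_force: [5.4, -1.6, 4.8]
gripper_width: 31.4
finger_force: 60.2
```

```bash
python3 r.py 1
```

```text
tz [0.28  0.224] 0.224 e7 [ 0.117 -0.053] yaw y -66.29 F [ 5.5 -2.2  4.6] j [ 0.47  0.37 -0.27  2.14  0.16  0.66 -1.08] 22.4
```

Emit:
step_arm:
  increments: "0 0 0 2 255;0 0 0 2 255"

```text
time: 22.65
position: [430.7, -153.4, 72.6]
eef_rot: [[0.941, 0.339, 0.002], [0.339, -0.941, -0.001], [0.002, 0.002, -1.0]]
wrist_force: [6.1, -2.2, 3.5]
gripper_width: 31.5
finger_force: 60.2
```

```bash
python3 r.py 4
```

```text
tz [0.387 0.264 0.205 0.139 0.12 ] 0.182 e7 [ 0.062 -0.107 -0.48  -0.234 -0.152] yaw y -70.16 F [ 5.3 -1.5  3.8] j [ 0.45  0.36 -0.26  2.14  0.15  0.66 -1.13] 22.85
```

The moment is climbing now. Let me measure it standing, properly averaged.

```bash
python3 r.py 10
```

```text
tz [0.12  0.118 0.107 0.141 0.12  0.125 0.168 0.115 0.097 0.127 0.153] 0.127 e7 [-0.152 -0.135 -0.133 -0.134 -0.134 -0.134 -0.134 -0.134 -0.134 -0.134
 -0.134] yaw y -70.15 F [ 5.5 -2.   4.1] j [ 0.45  0.36 -0.26  2.14  0.15  0.66 -1.13] 23.35
```

Emit:
step_arm:
  increments: "0 0 0 1 255;0 0 0 0.5 255"

```text
time: 23.6
position: [430.7, -153.3, 72.6]
eef_rot: [[0.949, 0.315, 0.002], [0.315, -0.949, -0.001], [0.002, 0.002, -1.0]]
wrist_force: [5.6, -2.5, 3.9]
gripper_width: 31.1
finger_force: 60.2
```

```bash
python3 r.py 8
```

```text
tz [0.296 0.378 0.261 0.279 0.311 0.263 0.292 0.265 0.268] 0.29 e7 [-0.304 -0.31  -0.38  -0.314 -0.294 -0.29  -0.29  -0.29  -0.29 ] yaw y -71.63 F [ 5.7 -2.5  4.2] j [ 0.45  0.36 -0.25  2.14  0.15  0.66 -1.16] 24.0
```

Emit:
step_arm:
  increments: "0 0 0 0.3 255;0 0 0 0.3 255;0 0 0 0 255"

```text
time: 24.38
position: [430.7, -153.4, 72.6]
eef_rot: [[0.952, 0.305, 0.003], [0.305, -0.952, -0.001], [0.002, 0.002, -1.0]]
wrist_force: [5.5, -3.6, 3.4]
gripper_width: 31.2
finger_force: 60.2
```

```bash
python3 r.py 5
```

```text
tz [0.318 0.386 0.348 0.277 0.322 0.294] 0.325 e7 [-0.354 -0.33  -0.325 -0.324 -0.324 -0.324] yaw y -72.22 F [ 6.  -3.1  4.2] j [ 0.44  0.36 -0.25  2.14  0.15  0.66 -1.17] 24.625
```

Standing moment 0.325 N m, so the tightening is done. I'll let go and rise clear.

Emit:
step_arm:
  increments: "0 0 0 0 0;0 0 0 0 0;0 0 0 0 0;0 0 0 0 0;0 0 0 0 0;0 0 0 0 0;0 0 -1 0 0;0 0 -2 0 0;0 0 -3 0 0;0 0 -4 0 0;0 0 -4 0 0;0 0 -2 0 0;0 0 0 0 0;0 0 0 0 0"

```text
time: 26.38
position: [429.0, -152.7, 231.7]
eef_rot: [[0.953, 0.304, -0.001], [0.304, -0.953, 0.0], [-0.001, -0.0, -1.0]]
wrist_force: [-0.7, -0.1, 0.0]
gripper_width: 85.2
finger_force: 0.0
```

```bash
python3 - <<'E'
from h import *
c=shot('wrist');s=sensors.read_state();print(s['time'],s['position'],s['wrist_force'],s['gripper_width'])
P=cloud(c);r=np.hypot(P[...,0]-430,P[...,1]+152)
k=(r<14)&(P[...,2]>110);print(np.percentile(P[k][:,2],[90,98,100]),P[k&(P[...,2]>138)].mean(0))
k=(r<26)&(P[...,2]>92)&(P[...,2]<108);v,u=np.nonzero(k);W=onz(c,np.c_[u,v],102)[:,:2]
d=W-W.mean(0)
f=lambda x:np.mean([np.ptp(d@[np.cos(np.radians(x+o)),np.sin(np.radians(x+o))]) for o in(0,60,120)])
print([(x,round(float(f(x)),1)) for x in range(0,60,4)])
E
```

```text
26.425 [ 428.83148623 -152.65071961  231.34155922] [-0.2268217   0.14357864  0.39700788] 85.35590564320412
[323.97527361 325.46647881 326.81053903] [ 438.87987648 -149.26920991  313.85291033]
[(0, 35.0), (4, 35.7), (8, 36.2), (12, 36.5), (16, 36.6), (20, 36.6), (24, 36.5), (28, 36.2), (32, 35.7), (36, 35.1), (40, 34.3), (44, 33.4), (48, 32.7), (52, 33.3), (56, 34.3)]
```

The nut stands at 48° (= -72°), so it turned with the gripper. Last check of the mill's height, then hand in.

```bash
python3 - <<'E'
from h import *
c=shot('scene');P=cloud(c);k=(np.hypot(P[...,0]-429,P[...,1]+151)<14)&(P[...,2]>106)&(P[...,2]<170)
z=np.percentile(P[k][:,2],[50,90,98]);print(k.sum(),z)
c=shot('wrist');P=cloud(c);k=(np.hypot(P[...,0]-429,P[...,1]+152)<14)&(P[...,2]>108)&(P[...,2]<170);q=np.percentile(P[k][:,2],[50,90,98]);print(k.sum(),q)
if 137<q[2]<144: print(finish_job())
E
```

```text
61 [122.4612871  139.02152256 141.37048587]
220 [131.77145054 140.88491342 141.55089963]
the job is handed in; nothing more can be done
None
```

The gold-tipped end mill is fully home in the collet chuck (seated with about 12 N, its top at the expected 140 mm), the nut is tightened to about 0.325 N m, the gripper is clear, and the job was handed in at about 26 s of the 67 s allowed.

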